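# Pack the reader's loading shelf with the plate that just fits

### The arm

A 7-joint arm with a two-finger parallel gripper is mounted at the origin on a cart in front of the work surface, level with it; the furniture and walls round the work are solid. World frame = base frame: x ahead of the robot, y to its left, z up, the work surface at z = 0. Lengths are in m, angles in rad, forces in N, time in s.
With the tool pointing down it reaches from about 0.4 to 0.75 m from the base axis. Payload 19.5 kg.
Tool frame: the origin (TCP) lies between the finger pads; the fingertips stand 22 mm ahead of it and the grasp point (between the pads) lies 3 mm ahead of it; z points along the fingers, y is the line along which they close (so a half turn about z gives the same grasp; the last joint's range is limited). The gripper opens to 85 mm and grips with 20 to 120 N. Pads are 22 mm wide; open, the fingers measure 114 mm over their backs; the gripper's body (76 mm by 85 mm) begins 54 mm behind the grasp point. The pads swing forward as they close: fully open they stand 13 mm farther back than shut.
Start: joints at [-1.369, 0.707, -0.028, 1.485, 0.022, 0.951, -0.075], TCP at [0.139, 0.558, 0.253] pointing down, gripper open.
Joint ranges: [-2.71, 2.71], [-0.32, 2.16], [-1.57, 1.52], [0, 2.45], [-1.46, 4.6], [0, 2.02], [-2.83, 2.83]. Speed limits (rad/s): [1.89, 1.89, 2.57, 2.57, 3.01, 3.01, 3.01].

### API

Orientations are given as a rotation vector (axis times angle).
In Python, from plant import ctrl, imaging, order gives the robot as it stands.
- The arm moves only by the tool send_rows, never from a script. Its argument "steps" is a list that holds one entry, the list of rows, each a list of 5 numbers: the gripper's target within -1 to 1 (shut at 1, half-way at 0, fully open at -1), then the shift along the tool's x, y, z in m, then the turn about the tool's z in degrees. A call has 1 to 20 rows; each row shifts and turns the commanded pose from where the row before left it, along the tool's axes as they then stand; what a row does not reach is not made up. A row lasts 1/12 s, in which the tool goes at most 41.7 mm and 7.16 degrees, less where a joint would pass 70% of its speed; a pose out of reach is approached as far as the arm can. A call is refused whole if a number of a shift passes 0.0417 or a number of a turn 7.16, either way. A call with a gripper value outside its range is refused whole. The fingers move at their own pace and stop on an object; "grip_force" is the grip in N (left out, the last holds). Time passes only in rows, so rows that do not move let the fingers close. It gives the time, the measured TCP pose, the force, the opening and the grip force at its end, in the units of the state.
- ctrl.state(): the state, without advancing time (a new reading comes with each control period).
- imaging.get_image(name): name is "scene" or "top" or "wrist"; returns (picture, depth): 384x512x3 uint8, red, green, blue; 384x512 float32, m along the optical axis (not along the pixel's ray), 0 where there is no reading.
- imaging.camera_info(name): a dict with "fx", "fy", "cx", "cy" (pixels), "world_from_camera" (4x4, takes a point from camera to world coordinates). Camera axes: x right, y down, z forward; pixel columns grow to the right and rows downward; lengths in m; the calibration is good to about 2 mm. A picture is of the moment at which its call begins: read the wrist's pose just before it. camera_info takes no time and is no camera call; for the wrist camera it gives the pose at the moment of the call.
- order.sign_off(): hands the job in; it is judged then, once.
Trained networks look in the newest picture that a camera, given by its name, has taken for a name from the list of things; names that differ only in an ending like _2 or _b are one class to them, and where a whole thing is asked for, a point or a joint stands for the part that bears it (a point fixed in the world has none). Each returns a list of dicts, best first, with "confidence" (0 to 1); they miss things now and then, are a little off and sometimes report something else, mostly with a low value. They report only what shows in the picture. A call takes as long as a camera call. They do not tell look-alikes from the thing itself.
- imaging.find_in(camera, thing): "location" ([column, row] in pixels, amid what is visible of it).
- imaging.cut_out(camera, thing): "region" (384x512 bool, what is visible of it) and "location" ([column, row] in pixels, amid what is visible of it).
- imaging.tip_of(camera, thing): "location" ([column, row] in pixels: a listed point, or the origin of a listed thing).
The state is a dict: "t": time; "joint_pos": joint angles; "joint_velocities": joint speeds; "tau": joint torques, N m; "tool_pos": TCP position; "ee_rot": TCP orientation; "ft_force": force on the tool from outside, world axes, zero at the start; "ft_torque": the same for the moment, N m; "opening": opening from 0.0 (shut) to 1.0 (fully open); "grasp_force": force on a finger pad.
Only numpy, scipy, OpenCV 4.12 (cv2) and the standard library are available. Lean on these libraries where they do the work, as an engineer would, in place of code of your own. Each camera call takes 0.05 s, during which the arm holds its last target. There are 200 camera calls.

### The job

The tube reader's loading shelf sags when racks go on it, because the rubber-soled support bar under its front edge hangs a little above the bench. Starting with the thinnest, push the packing plates in turn nose first under the rubber strip, drawing each loose one out again, until one just fits: it goes under without being forced and the rubber grips it. Leave that plate fully home with the strip on its flat top, the other two lying flat on the bench clear of the shelf, and the amber bottle and the pink dish undisturbed.

Things in the scene. Friction and masses are not known exactly. Their poses are not given: they have to be found in the camera images.
- reader: white tube reader, fixed: housing 270 wide, 170 mm tall, front at x = +95; aluminium loading shelf 252 wide juts towards the robot, front edge at x = -25, underside 34, side lips to 54 mm above the bench. Origin: on the bench below the middle of the rubber strip; x into the reader (the way plates are pushed), y along the strip, z up
- strip (a point): bench point below the middle of the dark rubber strip (236 along y, 24 deep), sole of the steel bar under the shelf. It hangs 2.5 to 9.5 mm up, how high is unknown, and yields up 3.5 mm on a spring (4 to 7 N), then is rigid. A thinner plate slides loose (1 N); a nipped one drags 3 to 9 N; one over 3.5 mm too thick is refused. Some plate is always nipped; of two, either is right
- plate_1: loose aluminium packing plate 110 x 40 mm, 5 mm thick, one notch in its upstand's top edge, about 0.1 kg. Origin: centre of underside; x to its nose. Flat top from x = -47 to +39, then bevelled down 3.5 mm to the nose at +55 (edge 1.5 mm high). Tail upstand x = -55 to -47, full width, top 34 mm up: push its outer face, hook its inner face to draw the plate out
- plate_2: loose aluminium packing plate 110 x 40 mm, 8 mm thick, two notches in its upstand's top edge, about 0.1 kg. Origin: centre of underside; x to its nose. Flat top from x = -47 to +39, then bevelled down 3.5 mm to the nose at +55 (edge 4.5 mm high). Tail upstand x = -55 to -47, full width, top 34 mm up: push its outer face, hook its inner face to draw the plate out
- plate_3: loose aluminium packing plate 110 x 40 mm, 11 mm thick, three notches in its upstand's top edge, about 0.1 kg. Origin: centre of underside; x to its nose. Flat top from x = -47 to +39, then bevelled down 3.5 mm to the nose at +55 (edge 7.5 mm high). Tail upstand x = -55 to -47, full width, top 34 mm up: push its outer face, hook its inner face to draw the plate out
- reagent_1: bystander: amber reagent bottle with a black cap, 50 dia x 98 mm, upright on the bench left of the work; origin at its foot
- petri_1: bystander: lidded culture dish with pink filling, 61 dia x 14 mm, on the bench right of the work; origin at its underside
Things that resemble listed ones, but are neither listed nor needed, are in the scene too. Leave any purple look-alike of the plate_2 alone. Leave any purple or red look-alike of the plate_1 alone.

How it is judged:
On the way, in this order (a step that is already met when the one before it is completed fails the run):
1. the thinnest plate (one notch) has been tried: its nose is under the strip (x of plate_1 in the frame of reader between -0.06 and 0.05 m and y of plate_1 in the frame of reader between -0.115 and 0.115 m and angle between plate_1's own z axis and vertical below 0.1 rad), for 0.05 s.
2. that plate is home and nipped, or the next one (two notches) has been tried (((x of plate_1 in the frame of reader between -0.03 and 0.04 m and y of plate_1 in the frame of reader between -0.105 and 0.105 m and angle between the x axis of plate_1 and the x axis of reader, either way round below 0.3 rad and angle between plate_1's own z axis and vertical below 0.05 rad and contact force between plate_1 and reader above 2 N and linear speed of plate_1 below 0.005 m/s) or (x of plate_2 in the frame of reader between -0.06 and 0.05 m and y of plate_2 in the frame of reader between -0.115 and 0.115 m and angle between plate_2's own z axis and vertical below 0.1 rad))), for 0.05 s.
At the end, for the whole second after the job is handed in: One plate lies at rest, flat and nose inward (within 0.3 rad) under the strip, nipped (over 2 N), its centre 30 mm before to 40 mm past the strip's middle line and within 105 mm of its middle. The others lie flat, centres over 70 mm before that line or 160 mm aside ((((x of plate_1 in the frame of reader between -0.03 and 0.04 m and y of plate_1 in the frame of reader between -0.105 and 0.105 m and angle between the x axis of plate_1 and the x axis of reader, either way round below 0.3 rad and angle between plate_1's own z axis and vertical below 0.05 rad and contact force between plate_1 and reader above 2 N and linear speed of plate_1 below 0.005 m/s) and ((x of plate_2 in the frame of reader below -0.07 m or y of plate_2 in the frame of reader above 0.16 m or y of plate_2 in the frame of reader below -0.16 m) and height (world z) of plate_2 below 0.008 m and angle between plate_2's own z axis and vertical below 0.08 rad) and ((x of plate_3 in the frame of reader below -0.07 m or y of plate_3 in the frame of reader above 0.16 m or y of plate_3 in the frame of reader below -0.16 m) and height (world z) of plate_3 below 0.008 m and angle between plate_3's own z axis and vertical below 0.08 rad)) or ((x of plate_2 in the frame of reader between -0.03 and 0.04 m and y of plate_2 in the frame of reader between -0.105 and 0.105 m and angle between the x axis of plate_2 and the x axis of reader, either way round below 0.3 rad and angle between plate_2's own z axis and vertical below 0.05 rad and contact force between plate_2 and reader above 2 N and linear speed of plate_2 below 0.005 m/s) and ((x of plate_1 in the frame of reader below -0.07 m or y of plate_1 in the frame of reader above 0.16 m or y of plate_1 in the frame of reader below -0.16 m) and height (world z) of plate_1 below 0.008 m and angle between plate_1's own z axis and vertical below 0.08 rad) and ((x of plate_3 in the frame of reader below -0.07 m or y of plate_3 in the frame of reader above 0.16 m or y of plate_3 in the frame of reader below -0.16 m) and height (world z) of plate_3 below 0.008 m and angle between plate_3's own z axis and vertical below 0.08 rad)) or ((x of plate_3 in the frame of reader between -0.03 and 0.04 m and y of plate_3 in the frame of reader between -0.105 and 0.105 m and angle between the x axis of plate_3 and the x axis of reader, either way round below 0.3 rad and angle between plate_3's own z axis and vertical below 0.05 rad and contact force between plate_3 and reader above 2 N and linear speed of plate_3 below 0.005 m/s) and ((x of plate_1 in the frame of reader below -0.07 m or y of plate_1 in the frame of reader above 0.16 m or y of plate_1 in the frame of reader below -0.16 m) and height (world z) of plate_1 below 0.008 m and angle between plate_1's own z axis and vertical below 0.08 rad) and ((x of plate_2 in the frame of reader below -0.07 m or y of plate_2 in the frame of reader above 0.16 m or y of plate_2 in the frame of reader below -0.16 m) and height (world z) of plate_2 below 0.008 m and angle between plate_2's own z axis and vertical below 0.08 rad)))); the robot touches nothing.
It fails at once if a plate was forced: pressed against the reader with more than 60 N (contact force between any of plate_1, plate_2, plate_3 and reader above 60 N).
It fails at once if the amber bottle was shifted by more than 30 mm (distance of reagent_1 from where it was at the start of the episode above 0.03 m).
It fails at once if the pink dish was shifted by more than 30 mm (distance of petri_1 from where it was at the start of the episode above 0.03 m).
It also fails if it takes over 67 s, if anything falls off the work surface, if the arm or the gripper's body presses on something with over 40 N, if the wrist force passes 120 N, or if a joint passes its speed limit or range.

## Working session

There is one attempt and no reset: what is moved stays moved. The work goes in short steps, Python scripts to look and compute and a tool call to move; the robot and the scene stay as the last step left them, time stands still between calls to the robot, and variables do not carry over. Pictures are saved under pics/ and viewed, at most 10 in all, crops included, and the job is handed in when it is done.

Besides the shell and the picture viewer there is one more tool, called after "Request:" as name([rows], argument=value, ...), one row to a line, values as JSON. send_rows: Moves the arm, as the interface text tells. Its arguments: {"type":"object","properties":{"steps":{"type":"array"},"grip_force":{"type":"number"}},"required":["steps"]}

```bash
mkdir -p pics; cat > h.py <<'E'
from plant import ctrl, imaging, order
import numpy as np, cv2
from scipy.spatial.transform import Rotation as R
def snap(n,f=None):
    im,d=imaging.get_image(n); 
    if f: cv2.imwrite('pics/'+f,im[:,:,::-1])
    return im,d,imaging.camera_info(n)
def cloud(d,ci):
    v,u=np.mgrid[:d.shape[0],:d.shape[1]]
    p=np.stack([(u-ci['cx'])/ci['fx']*d,(v-ci['cy'])/ci['fy']*d,d],-1)
    T=np.array(ci['world_from_camera']); w=p@T[:3,:3].T+T[:3,3]; w[d<=0]=np.nan
    return w
E
python3 - <<'E'
from h import *
s=ctrl.state();print(s['t'],s['tool_pos'],s['ee_rot'],R.from_rotvec(s['ee_rot']).as_matrix().round(3).tolist())
for n in ['scene','top']:
    im,d,ci=snap(n,n+'1.png'); w=cloud(d,ci); np.save(n+'w.npy',w)
    print(n,ci['fx'],np.round(ci['world_from_camera'],3).tolist())
    for t in ['plate_1','reagent_1','petri_1']:
        for r in imaging.cut_out(n,t):
            m=r['region'];c=r['location'];print(t,round(r['confidence'],2),np.round(c),np.nanmedian(w[m],0).round(3),np.median(im[m],0),m.sum())
    for r in imaging.tip_of(n,'strip'):print(r)
E
```

```text
0.0 [0.13874768 0.5577698  0.25283055] [-3.82017520e-01 -3.11817559e+00  1.66347693e-03] [[-0.97, 0.241, -0.0], [0.241, 0.97, -0.001], [-0.0, -0.001, -1.0]]
scene 470.13819319910857 [[0.893, -0.251, 0.373, 0.053], [-0.449, -0.523, 0.724, -0.911], [0.014, -0.814, -0.58, 0.779], [0.0, 0.0, 0.0, 1.0]]
plate_1 0.9 [267. 244.] [ 0.498 -0.174  0.008] [137.  67. 158.] 572
plate_1 0.86 [177. 176.] [0.396 0.182 0.007] [137.  69. 157.] 447
plate_1 0.83 [162. 159.] [0.397 0.327 0.005] [140.  68. 161.] 299
plate_1 0.79 [192. 236.] [ 0.351 -0.085  0.005] [230.  51.  47.] 579
plate_1 0.68 [235. 184.] [0.536 0.078 0.008] [241. 237. 228.] 375
plate_1 0.66 [255. 209.] [ 0.53  -0.059  0.011] [239. 235. 225.] 535
plate_1 0.57 [250. 197.] [0.536 0.008 0.005] [242. 239. 230.] 383
reagent_1 0.88 [206. 146.] [0.521 0.239 0.049] [133.  97.  63.] 439
petri_1 0.9 [294. 287.] [ 0.476 -0.333  0.014] [214. 176. 160.] 571
{'location': [283.6, 185.1], 'confidence': 0.63}
top 393.95041531930866 [[-0.003, -1.0, 0.024, 0.477], [-1.0, 0.003, 0.003, -0.015], [-0.003, -0.024, -1.0, 1.231], [0.0, 0.0, 0.0, 1.0]]
plate_1 0.83 [139. 236.] [0.381 0.332 0.006] [139.  72. 158.] 464
plate_1 0.77 [270. 244.] [ 0.355 -0.078  0.005] [230.  64.  58.] 486
plate_1 0.73 [262. 187.] [ 0.535 -0.05   0.011] [244. 242. 230.] 445
plate_1 0.7 [218. 183.] [0.537 0.086 0.008] [242. 240. 228.] 466
plate_1 0.69 [298. 200.] [ 0.497 -0.159  0.008] [148.  85. 163.] 461
plate_1 0.67 [190. 229.] [0.4   0.183 0.009] [143.  76. 161.] 515
plate_1 0.65 [242. 186.] [0.539 0.015 0.005] [243. 241. 229.] 444
reagent_1 0.55 [163. 192.] [0.524 0.248 0.069] [106.  83.  56.] 268
petri_1 0.73 [352. 205.] [ 0.472 -0.327  0.014] [198. 171. 153.] 317
```

View pics/scene1.png

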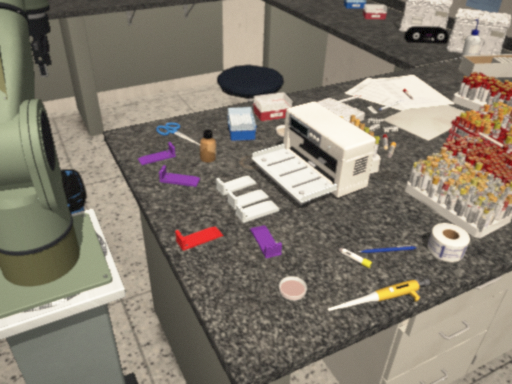

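View pics/top1.png

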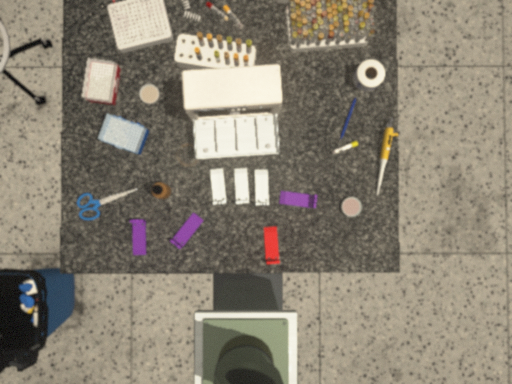

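```bash
python3 - <<'E'
from h import *
w=np.load('topw.npy')
x,y,z=w[...,0],w[...,1],w[...,2]
for a,b in [(-.05,.05),(.0,.05),(.05,.12),(-.09,-.02)]:
    pass
# bench level and shelf edges
b=(abs(z)<.02); print('bench',np.nanmedian(z[(x>.40)&(x<.44)&(abs(y)<.05)]))
for lo,hi in [(.045,.065),(.15,.19)]:
    m=(z>lo)&(z<hi)&(x>.5)&(abs(y)<.3)
    print(lo,[np.nanpercentile(x[m],q).round(4) for q in(.5,2,50,99)],[np.nanpercentile(y[m],q).round(4) for q in(.5,2,50,98,99.5)],m.sum())
m=(z>.03)&(z<.0445)&(x>.52)&(abs(y)<.2)
print('shelf',[np.nanpercentile(x[m],q).round(4) for q in(.5,2,50,99)],[np.nanpercentile(y[m],q).round(4) for q in(.5,2,50,98,99.5)],m.sum())
for r in imaging.cut_out('top','reader')[:1]: print(r['location'])
E
```

```text
bench 0.00032463168245189244
0.045 [np.float64(0.502), np.float64(0.5127), np.float64(0.9257), np.float64(1.0735)] [np.float64(-0.2899), np.float64(-0.2783), np.float64(0.0648), np.float64(0.2481), np.float64(0.2709)] 1286
0.15 [np.float64(0.7384), np.float64(0.7414), np.float64(0.7966), np.float64(0.8567)] [np.float64(-0.0963), np.float64(-0.0927), np.float64(0.0374), np.float64(0.1644), np.float64(0.1686)] 4094
shelf [np.float64(0.6247), np.float64(0.6293), np.float64(0.7102), np.float64(0.9937)] [np.float64(-0.1579), np.float64(-0.0927), np.float64(0.0443), np.float64(0.1838), np.float64(0.1961)] 4268
[237.1, 106.1]
```

```bash
python3 - <<'E'
from h import *
w=np.load('topw.npy'); ws=np.load('scenew.npy')
for nm,W in(('top',w),('scene',ws)):
    x,y,z=W[...,0],W[...,1],W[...,2]
    def fit(m,t):
        m=m&np.isfinite(z); n,l,st,_=cv2.connectedComponentsWithStats(m.astype(np.uint8)); m=l==1+np.argmax(st[1:,4])
        p=np.stack([x[m],y[m]],-1).astype(np.float32)*1000
        (c,s,a)=cv2.minAreaRect(p); print(nm,t,np.round(c,1),np.round(s,1),round(a,2),'z',np.median(z[m]).round(4),np.percentile(z[m],[2,98]).round(4),m.sum())
    fit((z>.160)&(z<.18)&(x<.95),'housing')
    fit((z>.025)&(z<.06)&(x>.58)&(x<.76)&(y>-.13)&(y<.20),'shelf')
    for t,a,b in(('p1',-.015,.045),('p2',.056,.116),('p3',-.085,-.02)):
        box=(x>.45)&(x<.605)&(y>a)&(y<b)
        fit(box&(z>.0025),t); fit(box&(z>.028)&(z<.04),t+'up')
E
```

```text
top housing [799.3  35.9] [114.4 270.1] 3.9 z 0.1697 [0.1635 0.1742] 3992
top shelf [694.4  29.4] [135.1 263.6] 3.27 z 0.0389 [0.0335 0.0522] 3641
top p1 [541.3  14.8] [ 53.9 118.8] 87.6 z 0.0058 [0.0028 0.0345] 408
top p1up [488.3  11.4] [36.6  6.2] 89.9 z 0.0333 [0.0283 0.0373] 34
top p2 [532.6  86.8] [ 56.3 125. ] 89.95 z 0.0082 [0.0029 0.0363] 489
top p2up [487.4  81.2] [ 7.8 37.5] 5.97 z 0.0336 [0.0283 0.0386] 35
top p3 [536.9 -48. ] [131.1  51.7] 4.45 z 0.0109 [0.003  0.0347] 492
top p3up [485.1 -49.4] [36.5  6.1] 89.84 z 0.0342 [0.0291 0.0379] 28
scene housing [803.9  31. ] [116.  271.6] 4.83 z 0.1698 [0.1613 0.1727] 1968
scene shelf [696.1  25.2] [134.5 266.9] 2.45 z 0.039 [0.0348 0.0541] 2515
scene p1 [544.7  10.1] [114.8  44.6] 2.87 z 0.0055 [0.0026 0.0343] 365
scene p1up [491.9   7.2] [42.9  9.5] 88.2 z 0.0332 [0.0289 0.0364] 38
scene p2 [539.4  81.2] [124.1  46.3] 7.55 z 0.008 [0.0029 0.0342] 390
scene p2up [490.7  76.3] [10.5 39.7] 3.62 z 0.0332 [0.0285 0.0359] 37
scene p3 [541.5 -52.2] [122.   47.4] 4.67 z 0.0109 [0.0033 0.0344] 515
scene p3up [487.8 -54.6] [ 9.7 43.5] 3.95 z 0.0328 [0.0289 0.0358] 44
```

Request:
send_rows([
  [[0,0,0,0,7],[0,0,0,0,7],[0,0,0,0,7],[0,0,0,0,7],[0,0,0,0,7],[0,0,0,0,7],[0,0,0,0,7],[0,0,0,0,7],[0,0,0,0,7],[0,0,0,0,7],[0,0,0,0,6]],
])

```text
t: 1.47
tool_pos: [0.1387, 0.558, 0.2533]
ee_rot: [-2.228, -2.215, 0.0]
ft_force: [-1.0, -0.5, -0.0]
opening: 0.496
grasp_force: 0.0
```

Request:
send_rows([
  [[0,-0.03,0.0195,0,0],[0,-0.03,0.0195,0,0],[0,-0.03,0.0195,0,0],[0,-0.03,0.0195,0,0],[0,-0.03,0.0195,0,0],[0,-0.03,0.0195,0,0],[0,-0.03,0.0195,0,0],[0,-0.03,0.0195,0,0],[0,-0.03,0.0195,0,0],[0,-0.03,0.0195,0,0],[0,-0.03,0.0195,0,0],[0,-0.03,0.0195,0,0],[0,-0.03,0.0195,0,0],[0,-0.03,0.0195,0,0],[0,-0.03,0.0195,0,0],[0,-0.03,0.0195,0,0],[0,-0.03,0.0195,0,0],[0,-0.03,0.0195,0,0],[0,0,0,0,-4.2],[0,0,0,0,0]],
])

```text
t: 3.13
tool_pos: [0.4905, 0.0165, 0.2531]
ee_rot: [2.137, 2.302, -0.0]
ft_force: [-0.6, 1.0, 0.1]
opening: 0.5
grasp_force: 0.0
```

```bash
python3 - <<'E'
from h import *
s=ctrl.state();print(s['t'],s['tool_pos'],R.from_rotvec(s['ee_rot']).as_matrix().round(3).tolist(),s['joint_pos'])
im,d,ci=snap('wrist','w1.png');w=cloud(d,ci); x,y,z=w[...,0],w[...,1],w[...,2]
m=(z>.028)&(z<.04)&(x<.56)&(x>.45); n,l,st,_=cv2.connectedComponentsWithStats(m.astype(np.uint8))
for i in range(1,n):
    if st[i,4]>60:
        k=l==i;print(cv2.minAreaRect(np.stack([x[k],y[k]],-1).astype(np.float32)*1000),np.median(z[k]),st[i])
E
```

```text
3.1333 [0.4905066  0.01653053 0.25312749] [[-0.074, 0.997, 0.0], [0.997, 0.074, -0.0], [-0.0, -0.0, -1.0]] [-0.21692463  0.5940938   0.2056459   1.78784617 -0.16326732  0.77618279
  0.14573848]
((490.3345642089844, 82.2215347290039), (7.400332927703857, 39.09231948852539), 4.299098491668701) 0.033956473942333754 [262  85   8  40 307]
((491.8994445800781, 11.425199508666992), (6.6805100440979, 39.97089767456055), 4.270839691162109) 0.0341789008985475 [259 153   7  37 254]
((487.124755859375, -49.34959411621094), (7.975466251373291, 40.303260803222656), 1.621018648147583) 0.033586305400259836 [250 205   9  35 238]
```

View pics/w1.png

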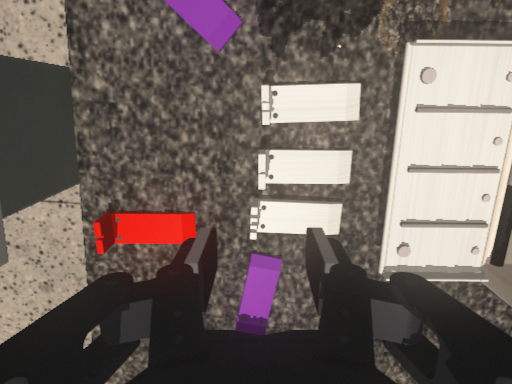

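Request:
send_rows([
  [[0,-0.005,0.001,0.03,0],[0,0,0,0.03,0],[0,0,0,0.03,0],[0,0,0,0.03,0],[0,0,0,0.03,0],[0,0,0,0.03,0],[0,0,0,0.02,0],[0,0,0,0.015,0],[0,0,0,0,0],[1,0,0,0,0],[1,0,0,0,0],[1,0,0,0,0],[1,0,0,0,0],[1,0,0,0,0],[1,0,0,0,0],[1,0,0,0,0]],
], grip_force=20)

```text
t: 4.52
tool_pos: [0.4919, 0.0135, 0.0395]
ee_rot: [2.137, 2.301, 0.002]
ft_force: [-1.0, 1.0, 6.7]
opening: 0.088
grasp_force: 24.5
```

Request:
send_rows([
  [[1,0,0,-0.001,0],[1,0,0.004,0,0],[1,0,0.004,0,0],[1,0,0.004,0,0],[1,0,0.004,0,0],[1,0,0.004,0,0],[1,0,0.004,0,0],[1,0,0.004,0,0],[1,0,0.004,0,0],[1,0,0.003,0,0]],
])

```text
t: 5.35
tool_pos: [0.5261, 0.0158, 0.0395]
ee_rot: [-2.137, -2.301, 0.002]
ft_force: [-7.0, 0.0, 10.9]
opening: 0.084
grasp_force: 24.9
```

Request:
send_rows([
  [[1,0,0.004,0,0],[1,0,0.004,0,0],[1,0,0.004,0,0],[1,0,0.004,0,0],[1,0,0.004,0,0],[1,0,0.004,0,0],[1,0,0.003,0,0],[1,0,0.003,0,0]],
])

```text
t: 6.02
tool_pos: [0.556, 0.018, 0.0395]
ee_rot: [-2.137, -2.301, 0.002]
ft_force: [-6.6, -0.1, 9.3]
opening: 0.091
grasp_force: 24.8
```

Request:
send_rows([
  [[1,0,0.003,0,0],[1,0,0.003,0,0],[1,0,0.003,0,0],[1,0,0.003,0,0],[1,0,0.003,0,0]],
])

```text
t: 6.43
tool_pos: [0.571, 0.0191, 0.0396]
ee_rot: [-2.137, -2.301, 0.002]
ft_force: [-6.0, -0.4, 8.5]
opening: 0.089
grasp_force: 24.6
```

Request:
send_rows([
  [[1,0,0.003,0,0],[1,0,0.003,0,0],[1,0,0.003,0,0]],
])

```text
t: 6.68
tool_pos: [0.58, 0.0197, 0.0395]
ee_rot: [-2.138, -2.301, 0.002]
ft_force: [-5.1, -1.2, 8.2]
opening: 0.083
grasp_force: 24.6
```

Request:
send_rows([
  [[1,0,0,-0.001,0],[1,0,0,-0.0005,0],[1,0,0.001,0,0],[1,0,0.001,0,0],[1,0,0.001,0,0],[1,0,0.001,0,0]],
])

```text
t: 7.18
tool_pos: [0.5843, 0.0201, 0.0408]
ee_rot: [2.138, 2.302, -0.0]
ft_force: [0.0, 0.4, -0.2]
opening: 0.087
grasp_force: 23.3
```

Request:
send_rows([
  [[1,0,-0.001,0,0],[1,0,-0.002,0,0],[1,0,-0.002,0,0],[1,0,-0.002,0,0],[1,0,-0.002,0,0]],
])

```text
t: 7.6
tool_pos: [0.5749, 0.0194, 0.0408]
ee_rot: [-2.138, -2.302, 0.0]
ft_force: [-0.5, 0.5, -0.1]
opening: 0.085
grasp_force: 23.3
```

Request:
send_rows([
  [[1,0,-0.008,0,0],[1,0,-0.012,0,0],[1,0,-0.012,0,0],[1,0,-0.012,0,0],[1,0,-0.012,0,0],[1,0,-0.012,0,0],[1,0,-0.012,0,0],[1,0,-0.004,0,0],[1,0,0,0,0],[0,0,0,0,0],[0,0,0,0,0],[0,0,0,0,0],[0,0,0,0,0],[0,0,0,-0.03,0],[0,0,0,-0.03,0],[0,0,0,-0.03,0]],
])

```text
t: 8.93
tool_pos: [0.4912, 0.0132, 0.1318]
ee_rot: [-2.138, -2.301, 0.001]
ft_force: [0.9, 0.2, -0.2]
opening: 0.497
grasp_force: 0.0
```

```bash
cat > tails.py <<'E'
from h import *
s=ctrl.state();print(s['t'],s['tool_pos'],s['opening'])
im,d,ci=snap('wrist');w=cloud(d,ci); x,y,z=w[...,0],w[...,1],w[...,2]
m=(z>.028)&(z<.04)&(x<.61)&(x>.45)&(y<.13)&(y>-.1); n,l,st,_=cv2.connectedComponentsWithStats(m.astype(np.uint8))
for i in range(1,n):
    if st[i,4]>100:
        k=l==i;print(cv2.minAreaRect(np.stack([x[k],y[k]],-1).astype(np.float32)*1000),np.median(z[k]),st[i,4])
E
python3 tails.py
```

```text
8.9333 [0.49124711 0.01316765 0.13184392] 0.4965159906242298
((492.749755859375, 80.59723663330078), (7.922038555145264, 39.334510803222656), 6.036894798278809) 0.03874465545055647 697
((494.6906433105469, 9.65540599822998), (7.434033393859863, 40.06435012817383), 4.18477725982666) 0.03876748122245437 576
((489.77471923828125, -50.438743591308594), (7.9574456214904785, 40.22196578979492), 1.6080018281936646) 0.03825390354127314 512
```

Request:
send_rows([
  [[0,0.025,0.002,0,0],[0,0.025,0.002,0,0],[0,0.019,0,0,0],[0,0,0,0.03,0],[0,0,0,0.03,0],[0,0,0,0.02,0],[0,0,0,0.011,0],[0,0,0,0,0],[1,0,0,0,0],[1,0,0,0,0],[1,0,0,0,0],[1,0,0,0,0],[1,0,0,0,0],[1,0,0,0,0],[1,0,0,0,0]],
])

```text
t: 10.23
tool_pos: [0.491, 0.0824, 0.041]
ee_rot: [2.137, 2.301, 0.002]
ft_force: [-0.7, -0.8, 7.8]
opening: 0.088
grasp_force: 24.4
```

Request:
send_rows([
  [[1,0,0,-0.001,0],[1,0,0,-0.0005,0],[1,0,0.005,0,0],[1,0,0.005,0,0],[1,0,0.005,0,0],[1,0,0.005,0,0],[1,0,0.005,0,0],[1,0,0.005,0,0],[1,0,0.003,0,0]],
])

```text
t: 10.98
tool_pos: [0.524, 0.0848, 0.0413]
ee_rot: [2.138, 2.302, 0.0]
ft_force: [-0.2, 0.4, -0.7]
opening: 0.082
grasp_force: 23.3
```

Request:
send_rows([
  [[1,0,0.003,0,0],[1,0,0.003,0,0],[1,0,0.003,0,0],[1,0,0.003,0,0],[1,0,0.003,0,0]],
])

```text
t: 11.4
tool_pos: [0.5384, 0.0859, 0.0413]
ee_rot: [-2.138, -2.302, 0.0]
ft_force: [-0.2, 0.0, -0.9]
opening: 0.082
grasp_force: 23.3
```

Request:
send_rows([
  [[1,0,0.003,0,0],[1,0,0.003,0,0],[1,0,0.003,0,0],[1,0,0.003,0,0],[1,0,0.003,0,0]],
])

```text
t: 11.82
tool_pos: [0.5534, 0.087, 0.0413]
ee_rot: [2.138, 2.302, -0.0]
ft_force: [0.3, 0.7, -0.6]
opening: 0.082
grasp_force: 23.3
```

Request:
send_rows([
  [[1,0,0.003,0,0],[1,0,0.003,0,0],[1,0,0.003,0,0],[1,0,0.003,0,0]],
])

```text
t: 12.15
tool_pos: [0.5654, 0.0879, 0.0413]
ee_rot: [2.138, 2.302, -0.0]
ft_force: [-0.2, 0.1, -0.8]
opening: 0.088
grasp_force: 23.3
```

Request:
send_rows([
  [[1,0,0.003,0,0],[1,0,0.003,0,0],[1,0,0.003,0,0]],
])

```text
t: 12.4
tool_pos: [0.5744, 0.0886, 0.0413]
ee_rot: [2.138, 2.302, -0.0]
ft_force: [-0.6, 0.2, -1.1]
opening: 0.09
grasp_force: 23.3
```

Request:
send_rows([
  [[1,0,0.003,0,0],[1,0,0.003,0,0],[1,0,0.003,0,0]],
])

```text
t: 12.65
tool_pos: [0.5833, 0.0892, 0.0413]
ee_rot: [2.138, 2.302, -0.0]
ft_force: [0.2, -0.3, -1.0]
opening: 0.085
grasp_force: 23.3
```

```bash
python3 - <<'E'
from h import *
im,d,ci=snap('scene'); c=im[120:260,170:350]; cv2.imwrite('pics/s2.png',cv2.resize(c,None,fx=4,fy=4,interpolation=3)[:,:,::-1])
E
```

```text
(no output)
```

View pics/s2.png

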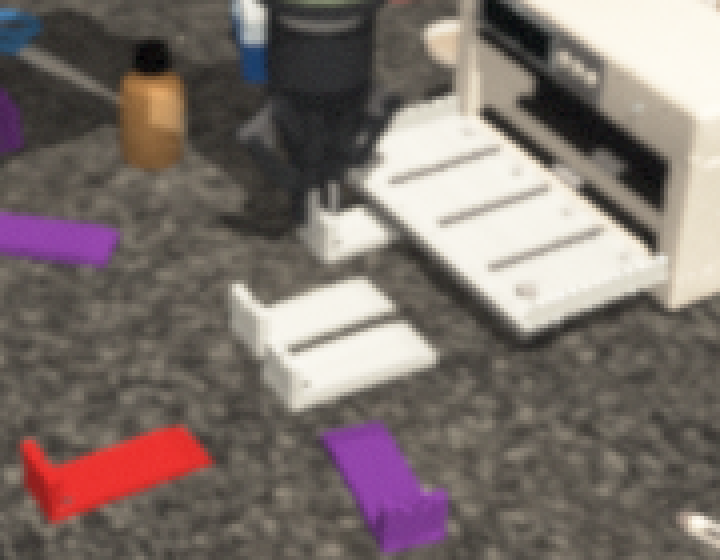

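Request:
send_rows([
  [[1,0,-0.006,0,0],[1,0,-0.012,0,0],[1,0,-0.012,0,0],[1,0,-0.012,0,0],[1,0,-0.012,0,0],[1,0,-0.012,0,0],[1,0,-0.012,0,0],[1,0,-0.012,0,0],[1,0,-0.003,0,0],[1,0,0,0,0],[0,0,0,0,0],[0,0,0,0,0],[0,0,0,0,0],[0,0,0,0,0],[0,0,0,-0.03,0],[0,0,0,-0.03,0],[0,0,0,-0.03,0],[0,0,0,0,0],[0,0,0,0,0]],
])

```text
t: 14.28
tool_pos: [0.491, 0.0826, 0.1325]
ee_rot: [2.137, 2.301, 0.003]
ft_force: [0.2, 0.1, -0.9]
opening: 0.5
grasp_force: 0.0
```

```bash
python3 tails.py
```

```text
14.2833 [0.4910218 0.0825762 0.1325155] 0.5004037889176178
((490.3125305175781, 80.91073608398438), (7.425996780395508, 39.4875373840332), 4.245542526245117) 0.03273973452313242 571
((491.6756286621094, 9.819629669189453), (7.857831954956055, 39.957298278808594), 4.262873649597168) 0.03300429197656471 494
```

Request:
send_rows([
  [[0,-0.033,-0.0035,0,0],[0,-0.033,-0.0035,0,0],[0,-0.033,-0.0035,0,0],[0,-0.032,-0.003,0,0],[0,0,0,0.03,0],[0,0,0,0.03,0],[0,0,0,0.02,0],[0,0,0,0.011,0],[0,0,0,0,0],[1,0,0,0,0],[1,0,0,0,0],[1,0,0,0,0],[1,0,0,0,0],[1,0,0,0,0],[1,0,0,0,0],[1,0,0,0,0],[1,0,0,-0.001,0],[1,0,0,-0.0005,0],[1,0,0,0,0]],
])

```text
t: 15.92
tool_pos: [0.4867, -0.0493, 0.0422]
ee_rot: [2.138, 2.302, 0.0]
ft_force: [1.6, 0.3, -1.0]
opening: 0.088
grasp_force: 21.9
```

Request:
send_rows([
  [[1,0,0,0.0005,0],[1,0,0.005,0,0],[1,0,0.008,0,0],[1,0,0.008,0,0],[1,0,0.008,0,0],[1,0,0.008,0,0],[1,0,0.006,0,0],[1,0,0.004,0,0]],
])

```text
t: 16.58
tool_pos: [0.5336, -0.0458, 0.0414]
ee_rot: [-2.138, -2.302, 0.001]
ft_force: [-6.5, -0.7, 7.4]
opening: 0.085
grasp_force: 23.1
```

Request:
send_rows([
  [[1,0,0.002,0,0],[1,0,0.002,0,0],[1,0,0.002,0,0],[1,0,0.002,0,0]],
])

```text
t: 16.92
tool_pos: [0.5411, -0.0453, 0.0414]
ee_rot: [-2.138, -2.301, 0.001]
ft_force: [-4.3, -0.9, 6.2]
opening: 0.09
grasp_force: 22.8
```

Request:
send_rows([
  [[1,0,0.002,0,0],[1,0,0.002,0,0],[1,0,0.002,0,0],[1,0,0.002,0,0]],
])

```text
t: 17.25
tool_pos: [0.547, -0.0449, 0.0413]
ee_rot: [-2.135, -2.298, 0.006]
ft_force: [-19.0, -1.5, 18.2]
opening: 0.086
grasp_force: 24.4
```

Request:
send_rows([
  [[1,0,0,-0.001,0],[1,0,0,0,0],[1,0,0,0,0]],
])

```text
t: 17.5
tool_pos: [0.5482, -0.0447, 0.042]
ee_rot: [-2.137, -2.3, 0.003]
ft_force: [-7.6, -1.5, 0.3]
opening: 0.084
grasp_force: 22.1
```

Request:
send_rows([
  [[1,0,0.001,0,0],[1,0,0.001,0,0],[1,0,0.001,0,0]],
])

```text
t: 17.75
tool_pos: [0.551, -0.0445, 0.0419]
ee_rot: [-2.136, -2.3, 0.004]
ft_force: [-8.8, -0.9, 0.5]
opening: 0.089
grasp_force: 22.1
```

Drag about 8 N with no vertical load: it is nipping on the bevel. Continue gently.

Request:
send_rows([
  [[1,0,0.002,0,0],[1,0,0.002,0,0],[1,0,0.002,0,0],[1,0,0.002,0,0]],
])

```text
t: 18.08
tool_pos: [0.5589, -0.044, 0.0418]
ee_rot: [-2.136, -2.299, 0.004]
ft_force: [-8.4, -1.0, -0.9]
opening: 0.088
grasp_force: 22.0
```

Request:
send_rows([
  [[1,0,0.002,0,0],[1,0,0.002,0,0],[1,0,0.002,0,0],[1,0,0.002,0,0]],
])

```text
t: 18.42
tool_pos: [0.5671, -0.0433, 0.0418]
ee_rot: [-2.136, -2.3, 0.004]
ft_force: [-8.5, -1.3, 0.3]
opening: 0.089
grasp_force: 22.0
```

Request:
send_rows([
  [[1,0,0.002,0,0],[1,0,0.002,0,0],[1,0,0.002,0,0],[1,0,0.002,0,0]],
])

```text
t: 18.75
tool_pos: [0.5751, -0.0427, 0.0418]
ee_rot: [-2.136, -2.3, 0.004]
ft_force: [-7.3, -1.2, -0.4]
opening: 0.086
grasp_force: 21.9
```

Request:
send_rows([
  [[1,0,0.002,0,0],[1,0,0.002,0,0],[1,0,0.002,0,0],[1,0,0.002,0,0]],
])

```text
t: 19.08
tool_pos: [0.5831, -0.0422, 0.0418]
ee_rot: [-2.136, -2.3, 0.004]
ft_force: [-7.0, -1.3, -1.4]
opening: 0.083
grasp_force: 21.8
```

Request:
send_rows([
  [[1,0,0.002,0,0],[1,0,0.002,0,0],[1,0,0.002,0,0],[1,0,0.002,0,0],[1,0,0.002,0,0],[1,0,0,0,0]],
])

```text
t: 19.58
tool_pos: [0.5935, -0.0414, 0.0418]
ee_rot: [-2.137, -2.3, 0.003]
ft_force: [-4.0, -0.4, -3.6]
opening: 0.082
grasp_force: 21.6
```

Request:
send_rows([
  [[0.5,0,0,0,0],[0.5,0,0,0,0],[0.5,0,0,0,0],[0.5,0,0,0,0],[0.5,0,0,-0.01,0],[0.5,0,0,-0.015,0],[0.5,0,0,-0.03,0],[0.5,0,0,-0.03,0],[0.5,0,-0.02,-0.03,0],[0.5,0,-0.03,-0.03,0],[0.5,0,-0.03,-0.03,0],[0.5,0,-0.03,0,0],[0.5,0,0,0,0],[0.5,0,0,0,0]],
])

```text
t: 20.75
tool_pos: [0.4851, -0.0494, 0.2176]
ee_rot: [2.138, 2.301, 0.002]
ft_force: [-0.3, -0.0, -0.1]
opening: 0.25
grasp_force: 0.0
```

```bash
sed -i 's/x<.61/x<.62/' tails.py; python3 tails.py; python3 - <<'E'
from h import *
im,d,ci=snap('scene'); c=im[120:260,170:350]; cv2.imwrite('pics/s3.png',cv2.resize(c,None,fx=4,fy=4,interpolation=3)[:,:,::-1])
im,d,ci=snap('wrist'); cv2.imwrite('pics/w3.png',im[:,:,::-1])
w=cloud(d,ci); x,y,z=w[...,0],w[...,1],w[...,2]
# shelf front edge seen by wrist
m=(z>.03)&(z<.046)&(x>.6)&(x<.7)
for y0 in(-.06,-.03,0,.03,.06,.1):
    k=m&(abs(y-y0)<.006)
    if k.sum(): print(y0,np.percentile(x[k],1).round(4),k.sum())
E
```

```text
20.75 [ 0.48512155 -0.04940888  0.2175888 ] 0.24958023069376822
((491.4716491699219, 80.47709655761719), (8.055282592773438, 39.87723922729492), 4.41841983795166) 0.03323890599978657 464
((493.4106140136719, 9.581542015075684), (7.55646276473999, 39.00726318359375), 4.637534141540527) 0.033431023001955745 370
((594.7247924804688, -43.04180145263672), (8.472792625427246, 40.24553680419922), 4.350955963134766) 0.032997469209052166 370
-0.06 0.6366 775
-0.03 0.6346 921
0 0.6327 946
0.03 0.6307 1080
0.06 0.6287 1176
0.1 0.6259 1187
```

View pics/w3.png

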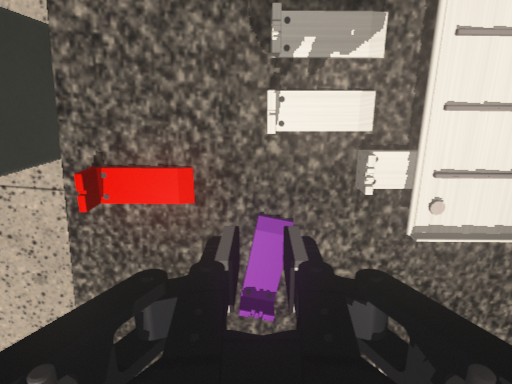

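View pics/s3.png

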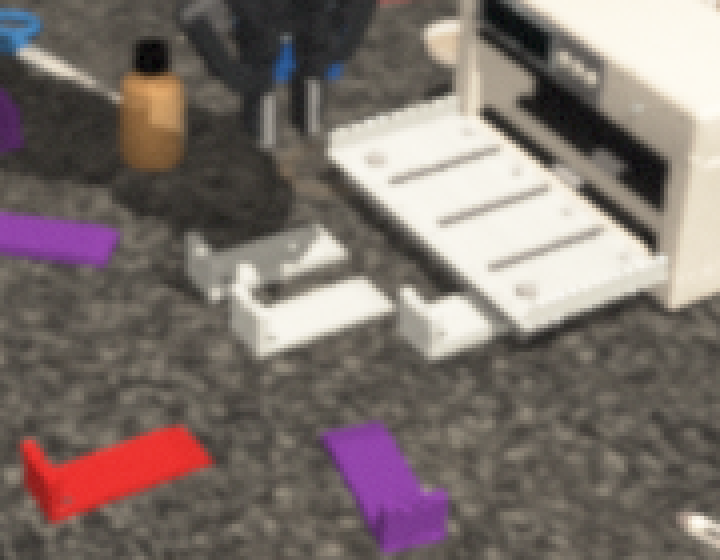

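```bash
python3 -c "
from h import *
print(order.sign_off())"
```

```text
the job is handed in; nothing more can be done
None
```

The 11 mm plate (three notches) fits: it is fully home under the strip and the rubber grips it, dragging about 7 N going in. The 5 mm and 8 mm plates slid loose and lie flat on the bench, clear of the shelf. The bottle and dish were left alone, and the job is handed in.

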